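# Fit the clamp lever on the tablet press's splined shaft and swing it closed

## Task

Put the clamp lever with the toothed bore onto the upright splined shaft of the small tablet press, its arm between the two stop pins and clear of both, easing it round until the splines mesh and it drops fully home; then swing it clockwise (seen from above) until its arm rests against the thick stop pin, and let go. Never force it down or against the pin, and leave the other things on the bench where they are.

Things in the scene. Friction and masses are not known exactly. Their poses are not given: they have to be found in the camera images.
- lever: Loose clamp lever, steel hub and light-alloy arm, about 0.35 kg, lying flat on the bench. Origin: centre of the hub's underside, on the bore's axis; z up; the arm points along -x. Hub: square block 48 x 48 mm, 32 mm high, best gripped across its y faces. Arm: 16 mm wide, 8 to 20 mm above the underside, from the hub to a black upright round knob at its end.
- hub_top (a point): Centre of the lever's bore at the hub's top face, 32 mm above its origin. The bore goes right through: 36 mm across, with six inward teeth along its whole depth, 6 mm wide, reaching in to 12.2 mm from the axis. The six slots between them lie every 60 deg, the first on the arm's line.
- lever_knob (a point): Centre of the underside of the lever's knob (22 mm diameter, 30 mm high, underside level with the hub's), 140 mm from the bore's axis along the lever's -x.
- press: Fixed grey tablet press. Origin: bench level, on the shaft's axis, z up. Gearbox 160 x 150 mm under the shaft; on it a dark steel disc, 196 mm diameter, top 70 mm over the bench, so the fitted lever's knob overhangs its rim. Die table from x = 140 to 250 mm, 200 mm wide, 145 mm high at its middle stud. The shaft turns with 0.15 N m of friction and stays where left.
- seat (a point): On the shaft's axis, on its shoulder's top face, 74 mm over the bench; axes as the press. Fully home = the lever's underside lies here. Above it the shaft: 22 mm diameter core with six keys 5 mm wide, out to 16.5 mm from the axis, rising 22 mm. The shaft's angle is not measured and varies: lightly pressed, turn the lever on the keys until it drops; a match comes every 60 deg, about 4 deg wide each way.
- shaft_tip (a point): Tip of the shaft, 36 mm above the seat. From the keys' tops (22 mm above the seat) up to here it is a plain round nose, 22 mm diameter, tapered over its last 6 mm, that centres the hub with 1.2 mm radial play; unmatched, the hub's teeth rest on the keys' tops, 22 mm short of home. More than 70 N between lever and press does damage.
- mark (a point): Where lever_knob stands when the lever is home with its arm against the thick stop pin: 140 mm from the shaft's axis, 74 mm over the bench. The lever's yaw is then 50 deg clockwise from the press's (-50 deg). At the start the shaft never matches within 10 deg of this yaw.
- thick_pin (a point): Top centre of the thick stop pin: upright steel, 14 mm diameter, on the press's disc, top 96 mm over the bench, 86 mm from the shaft's axis at bearing 120 deg (counter-clockwise from the press's +x).
- thin_pin (a point): Top centre of the thin stop pin, 8 mm diameter, same height and radius, at bearing 250 deg. It meets the arm when the lever's yaw is +62 deg from the press's. The lever is fitted with its arm between the pins, pointing to the press's -x side.
- square_lever: Bystander: shorter loose steel lever with a 42 mm hub, 24 mm high, a 17 mm square hole and its knob (22 mm diameter, 30 mm high) 110 mm from the hub along -x; does not fit. Origin: centre of the hub's underside.
- wrench: Bystander: flat wrench, 160 mm long, lying along its x.
- jar: Bystander: white jar, 60 mm diameter, 75 mm high; origin under its centre.
- amber_bottle: Bystander: amber bottle, 54 mm diameter, 120 mm high; origin under its centre.
- punch: Bystander: steel punch standing upright, 32 mm diameter foot, 70 mm high; origin under its centre.
- collar: Bystander: flat brass ring, 40 mm diameter, 12 mm high; origin under its centre.
- cup: Bystander: orange cup, 72 mm diameter, 100 mm high; origin under its centre.

How it is judged:
By the outcome, as a careful person would: the job done as asked, in the order asked, and still so for the second after the job is handed in, with the robot touching nothing.
It also fails if it takes over 58 s, if anything falls off the work surface, if the arm or the gripper's body presses on something with over 40 N, if the wrist force passes 120 N, or if a joint passes its speed limit or range.

## Robot

A 6-joint arm with a two-finger parallel gripper is mounted at the origin on the work surface. World frame = base frame: x ahead of the robot, y to its left, z up, the work surface at z = 0. Lengths are in m, angles in rad, forces in N, time in s.
With the tool pointing down it reaches from about 0.325 to 0.9 m from the base axis. Payload 6.1 kg.
Tool frame: the origin (TCP) lies midway between the tips of the shut fingers; the grasp point (between the pads) lies 19 mm behind it; z points along the fingers, x is the direction in which the jaws open and shut, and the axes are right-handed (so a half turn about z gives the same grasp; the last joint's range is limited). The gripper opens to 87 mm and grips with 3 to 60 N. Pads are 19 mm wide; open, the fingers measure 117 mm over their backs; the gripper's body (75 mm by 190 mm) begins 51 mm behind the grasp point.
Start: joints at [1.205, 0.22, 1.526, -0, 1.395, -0.126], TCP at [0.148, 0.607, 0.223] pointing down, gripper open.
Joint ranges: [-2.98, 2.98], [-0.91, 2.08], [0.09, 2.57], [-1.24, 4.39], [0.2, 2.65], [-2.68, 2.68]. Speed limits (rad/s): [2.57, 2.57, 3.01, 3.14, 3.14, 3.14].

## Interface

Orientations are given as a unit quaternion [w, x, y, z].
In Python, from workcell import get_state, get_image, job_done, find_in, silhouettes, place_of gives the robot as it stands. The module is installed in compiled form; this text tells all that it offers.
- The arm moves only by the tool carry_out, never from a script. Its argument "motion" is a list of rows, each a list of 3 entries, a list of its own where there are three numbers: the closure, from 0 (fully open) to 1 (shut), then the shift along the tool's x, y, z in m, then the turn, a rotation vector about the tool's x, y, z in rad. In form: [[jaw, [x, y, z], [wx, wy, wz]], ...]. A call has 1 to 12 rows; each row shifts and turns the commanded pose from where the row before left it, along the tool's axes as they then stand; what a row does not reach is not made up. A row lasts 1/12 s, in which the tool goes at most 41.7 mm and 7.16 degrees, less where a joint would pass 70% of its speed; a pose out of reach is approached as far as the arm can. A call with a gripper value outside its range is refused whole. The fingers move at their own pace and stop on an object; "force" is the grip in N (left out, the last holds). Time passes only in rows, so rows that do not move let the fingers close. It gives the time, the measured TCP pose, the force and the opening at its end, in the units of the state.
- get_state(): the state, without advancing time (a new reading comes with each control period).
- get_image(name): name is "scene" or "top" or "wrist"; returns a dict with "color" (480x640x3 uint8, blue, green, red), "camera_matrix" (3x3 intrinsics, pixels), "k1" (the pictures are not rectified: a ray, as slopes to the right and down, at radius r is drawn at 1 + k1 r^2 times it, then the intrinsics apply), "R" (3x3) and "t" (3): a world point X has camera coordinates R X + t; the wrist camera has in their place "hand_eye" (4x4, takes a point from camera to tool coordinates, whose origin is the TCP and whose axes are the tool frame's). Camera axes: x right, y down, z forward; pixel columns grow to the right and rows downward; lengths in m; the calibration is good to about 2 mm. A picture is of the moment at which its call begins: read the wrist's pose just before it. There is no depth.
- job_done(): hands the job in, once; it reports no verdict.
Trained networks look in the newest picture that a camera, given by its name, has taken for a name from the list of things; names that differ only in an ending like _2 or _b are one class to them, and where a whole thing is asked for, a point or a joint stands for the part that bears it (a point fixed in the world has none). Each returns a list of dicts, best first, with "confidence" (0 to 1); they miss things now and then, are a little off and sometimes report something else, mostly with a low value. They report only what shows in the picture. A call takes as long as a camera call.
- find_in(name, camera): "xy" ([column, row] in pixels, amid what is visible of it).
- silhouettes(name, camera): "mask" (480x640 bool, what is visible of it) and "xy" ([column, row] in pixels, amid what is visible of it).
- place_of(name, camera): "xy" ([column, row] in pixels: a listed point, or the origin of a listed thing).
The state is a dict: "time": time; "joint_positions": joint angles; "joint_velocities": joint speeds; "joint_efforts": joint torques, N m; "position": TCP position; "orientation": TCP orientation; "contact_force": force on the tool from outside, world axes, zero at the start; "torque": the same for the moment, N m; "grip_width": opening from 0.0 (shut) to 1.0 (fully open).
Only numpy, scipy, OpenCV 4.12 (cv2) and the standard library are available. Lean on these libraries where they do the work, as an engineer would, in place of code of your own. Each camera call takes 0.05 s, during which the arm holds its last target.

## Working session

There is one attempt and no reset: what is moved stays moved. The work goes in short steps, Python scripts to look and compute and a tool call to move; the robot and the scene stay as the last step left them, time stands still between calls to the robot, and variables do not carry over. Pictures are saved under pics/ and viewed, and the job is handed in when it is done.

Besides the shell and the picture viewer there is one more tool, called after "Emit:" by a JSON object that holds its "name" and its "arguments", one argument or row to a line. carry_out: Moves the arm, as the interface text tells. Its arguments: {"type":"object","properties":{"motion":{"type":"array"},"force":{"type":"number"}},"required":["motion"]}

```bash
mkdir -p pics; cat > h.py <<'E'
import numpy as np, cv2
from workcell import *
def ray(im,uv,state=None):
    K=im["camera_matrix"];k1=im["k1"]
    d=np.array([(uv[0]-K[0][2])/K[0][0],(uv[1]-K[1][2])/K[1][1]])
    s=d.copy()
    for _ in range(30): s=d/(1+k1*(s@s))
    v=np.array([s[0],s[1],1.0])
    if "R" in im:
        R=np.array(im["R"]);t=np.array(im["t"]);return -R.T@t,R.T@v
    H=np.array(im["hand_eye"]);Rt=q2R(state["orientation"]);p=np.array(state["position"])
    return Rt@H[:3,3]+p, Rt@(H[:3,:3]@v)
def q2R(q):
    from scipy.spatial.transform import Rotation as Ro
    return Ro.from_quat([q[1],q[2],q[3],q[0]]).as_matrix()
def atz(im,uv,z,state=None):
    o,d=ray(im,uv,state);return o+d*(z-o[2])/d[2]
def proj(im,X,state=None):
    X=np.array(X,float)
    if "R" in im: c=np.array(im["R"])@X+np.array(im["t"])
    else:
        H=np.array(im["hand_eye"]);Rt=q2R(state["orientation"])
        tl=Rt.T@(X-np.array(state["position"]));c=H[:3,:3].T@(tl-H[:3,3])
    s=c[:2]/c[2];s=s*(1+im["k1"]*(s@s));K=im["camera_matrix"]
    return np.array([K[0][0]*s[0]+K[0][2],K[1][1]*s[1]+K[1][2]])
E
python3 - <<'E'
from h import *
print(get_state())
for c in("scene","top","wrist"):
    im=get_image(c);cv2.imwrite(f"pics/{c}0.png",im["color"]);print(c,im["k1"],np.array(im["camera_matrix"]).tolist())
    if "R" in im: print((-np.array(im["R"]).T@im["t"]))
    else: print(im["hand_eye"])
Z=dict(lever=0,hub_top=.032,lever_knob=0,press=0,seat=.074,shaft_tip=.11,mark=.074,thick_pin=.096,thin_pin=.096,square_lever=0)
for c in("scene","top"):
    im=get_image(c)
    for n,z in Z.items():
        for r in place_of(n,c)[:2]: print(c,n,round(r["confidence"],2),np.round(r["xy"],1),np.round(atz(im,r["xy"],z),4))
E
```

```text
{'time': 0.0, 'joint_positions': array([ 1.20488668e+00,  2.21226381e-01,  1.52760750e+00,  1.87269478e-06,
        1.39467765e+00, -1.26089597e-01]), 'joint_velocities': array([-0.00148556, -0.00018964, -0.00100983,  0.00084988,  0.00037674,
       -0.00085852]), 'joint_efforts': array([-1.89181388e-03, -4.94615579e+01, -3.87372887e+01,  6.99191610e-02,
        5.75572159e-02, -1.84433370e-04]), 'position': array([0.14823095, 0.60653768, 0.221439  ]), 'orientation': array([ 4.91997166e-04,  7.86615222e-01,  6.17442768e-01, -8.23690654e-04]), 'contact_force': array([-0.03629585, -0.49523298, -0.24450721]), 'torque': array([-0.01248075,  0.03191118, -0.00720825]), 'grip_width': 1.0024205803161148}
scene -0.001812527375435951 [[462.1590769868018, 0.0, 323.3517421297934], [0.0, 462.1590769868018, 232.52500293221163], [0.0, 0.0, 1.0]]
[ 1.0775684  -0.22389309  0.8401569 ]
top -0.07981285997121708 [[582.9799837344198, 0.0, 320.02637324210684], [0.0, 582.9799837344198, 242.9512409462811], [0.0, 0.0, 1.0]]
[0.40951224 0.00372973 1.57319735]
wrist 0.0057343331627636345 [[412.641575660589, 0.
[... 836 characters left out ...]
0.77 [376.9 239.5] [0.5909 0.1334 0.    ]
top lever 0.97 [202.5 227.5] [0.6123 0.3056 0.    ]
top lever 0.7 [385.1 239.9] [ 0.5905 -0.1923  0.    ]
top hub_top 0.78 [199.8 223.3] [0.6193 0.3072 0.032 ]
top lever_knob 0.65 [194.5 275.1] [0.4823 0.3216 0.    ]
top press 0.86 [382.6 248. ] [ 0.5682 -0.1857  0.    ]
top seat 0.6 [302.6 176.1] [0.7449 0.0352 0.074 ]
top seat 0.58 [190.8 275.6] [0.4773 0.3161 0.074 ]
top shaft_tip 0.2 [244.1 185.1] [0.7098 0.1831 0.11  ]
top thick_pin 0.56 [357.1 253. ] [ 0.5442 -0.1092  0.096 ]
top thin_pin 0.82 [418.  254.7] [ 0.5435 -0.2652  0.096 ]
top thin_pin 0.68 [191.9 277.8] [0.4708 0.3085 0.096 ]
top square_lever 0.67 [266.6 241. ] [0.5796 0.1297 0.    ]
```

View pics/scene0.png

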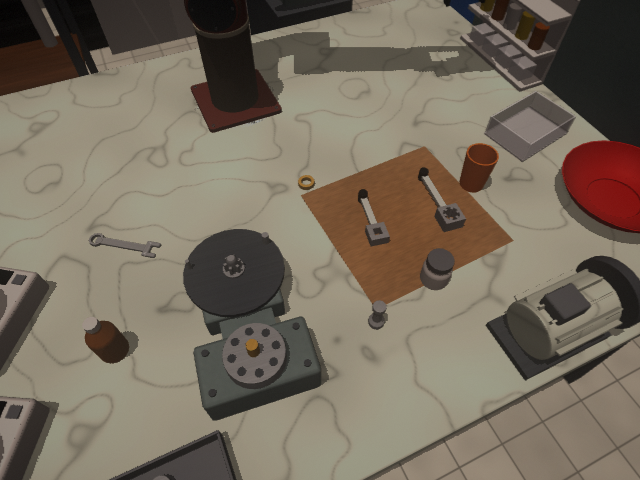

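View pics/top0.png

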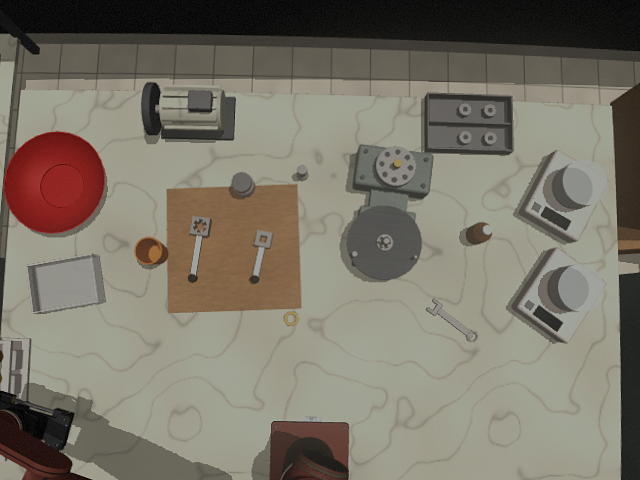

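View pics/wrist0.png

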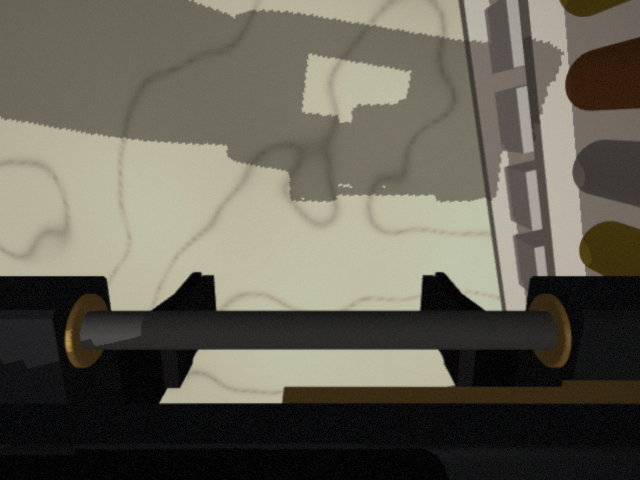

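The scene view shows the toothed lever's hub at (453,213) on the brown mat and the press shaft at (234,266). In the top view they are at (200,226) and (385,242), with the pins at (355,254) and (417,255). The cup beside the hub could get in the way of the gripper's body, so I'll measure that next.

```bash
python3 - <<'E'
from h import *
print(get_state()["time"])
t=get_image("top");s=get_image("scene")
for n in("cup","jar","punch"):
    for c,im in(("top",t),("scene",s)):
        r=place_of(n,c)
        if r: print(n,c,round(r[0]["confidence"],2),np.round(atz(im,r[0]["xy"],0),3))
for n in("lever_knob",):
    for r in place_of(n,"scene")[:3]: print(n,r["confidence"],r["xy"],atz(s,r["xy"],0))
def crop(im,cx,cy,w,f,name):
    c=im["color"][cy-w:cy+w,cx-w:cx+w];cv2.imwrite(name,cv2.resize(c,None,fx=f,fy=f,interpolation=cv2.INTER_CUBIC))
crop(t,200,245,45,6,"pics/tl.png");crop(t,385,240,45,6,"pics/tp.png")
crop(s,445,200,40,7,"pics/sl.png");crop(s,235,262,40,7,"pics/sp.png")
a=[cv2.imread("pics/%s.png"%k) for k in("tl","tp","sl","sp")]
a=[cv2.resize(x,(400,300) if 0 else (300,300)) for x in a]
cv2.imwrite("pics/m1.png",np.vstack([np.hstack(a[:2]),np.hstack(a[2:])]))
E
```

```text
1.25
cup top 0.69 [0.543 0.414 0.   ]
cup scene 0.65 [0.531 0.433 0.   ]
jar top 0.64 [0.729 0.195 0.   ]
jar scene 0.89 [0.735 0.202 0.   ]
punch top 0.54 [0.767 0.037 0.   ]
punch scene 0.61 [0.762 0.031 0.   ]
lever_knob 0.92 [422.5, 179.5] [ 4.78579379e-01  3.21410245e-01 -1.11022302e-16]
```

View pics/m1.png

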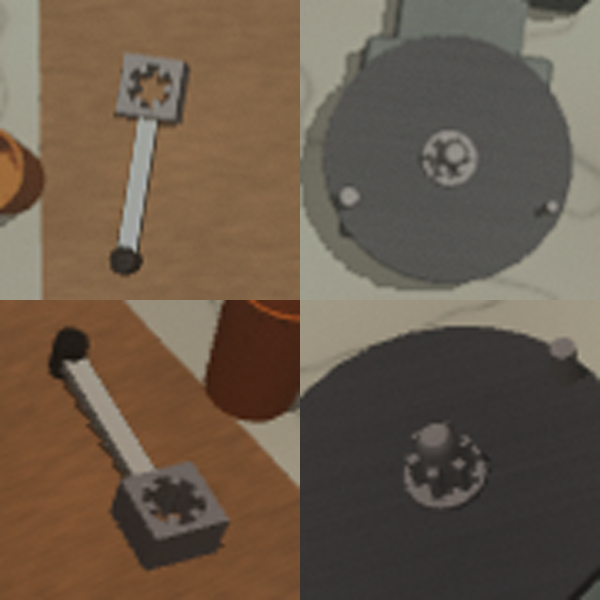

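```bash
python3 - <<'E'
from h import *
t=get_image("top");s=get_image("scene")
for n,im,uv,z in [("hub",t,(200,225.8),.032),("hub",s,(451.7,213.3),.032),("knob",t,(192.5,278),.03),("tip",t,(386.5,240.3),.11),("tip",s,(231,258),.11),("disc",t,(384.1,243),.07),("thick",t,(354.7,253.8),.096),("thin",t,(415.6,256.8),.096),("thick",s,(265,234.5),.096),("thin",s,(190,265),.096)]:
    print(n,np.round(atz(im,uv,z),4))
st=get_state();R=q2R(st["orientation"]);print(np.round(R,4));print("press->",st["position"])
# grasp-hover targets
for yaw in (0,):
    print(np.degrees(np.arctan2(R[1,0],R[0,0])))
E
```

```text
hub [0.6126 0.3063 0.032 ]
hub [0.6155 0.3061 0.032 ]
knob [0.4731 0.3205 0.03  ]
tip [ 0.577  -0.1822  0.11  ]
tip [ 0.5789 -0.183   0.11  ]
disc [ 0.5743 -0.1811  0.07  ]
thick [ 0.542  -0.1031  0.096 ]
thin [ 0.538 -0.259  0.096]
thick [ 0.5442 -0.1037  0.096 ]
thin [ 0.5524 -0.2576  0.096 ]
[[ 0.2375  0.9714  0.    ]
 [ 0.9714 -0.2375 -0.    ]
 [-0.      0.     -1.    ]]
press-> [0.14843493 0.60708947 0.22255159]
76.2605556123561
```

Emit:
{"name": "carry_out", "arguments": {
  "motion": [
    [0, [-0.0113, 0.0327, 0.0045], [0, 0, 0]],
    [0, [-0.0113, 0.0327, 0.0045], [0, 0, 0]],
    [0, [-0.0113, 0.0327, 0.0045], [0, 0, 0]],
    [0, [-0.0113, 0.0327, 0.0045], [0, 0, 0]],
    [0, [-0.0113, 0.0327, 0.0045], [0, 0, 0]],
    [0, [-0.0113, 0.0327, 0.0045], [0, 0, 0]],
    [0, [-0.0113, 0.0327, 0.0045], [0, 0, 0]],
    [0, [-0.0113, 0.0327, 0.0045], [0, 0, 0]],
    [0, [-0.0113, 0.0327, 0.0045], [0, 0, 0]],
    [0, [-0.0113, 0.0327, 0.0045], [0, 0, 0]],
    [0, [-0.0113, 0.0327, 0.0045], [0, 0, 0]],
    [0, [-0.0113, 0.0327, 0.0045], [0, 0, 0]]
  ]
}}

```text
time: 2.8
position: [0.4988, 0.3811, 0.1685]
orientation: [-0.0, 0.787, 0.617, 0.0]
contact_force: [0.4, 0.6, 0.5]
grip_width: 0.999
```

Emit:
{"name": "carry_out", "arguments": {
  "motion": [
    [0, [-0.0113, 0.0327, 0.0045], [0, 0, 0]],
    [0, [-0.0113, 0.0327, 0.0045], [0, 0, 0]],
    [0, [-0.0113, 0.0327, 0.0045], [0, 0, 0]],
    [0, [-0.0113, 0.0327, 0.0045], [0, 0, 0]],
    [0, [0, 0, 0], [0, 0, -0.07]],
    [0, [0, 0, 0], [0, 0, -0.07]],
    [0, [0, 0, 0], [0, 0, 0]]
  ]
}}

```text
time: 3.38
position: [0.6143, 0.3063, 0.15]
orientation: [-0.0, 0.741, 0.671, -0.0]
contact_force: [0.5, -0.6, 0.1]
grip_width: 1.002
```

```bash
python3 - <<'E'
from h import *
st=get_state();w=get_image("wrist");cv2.imwrite("pics/w1.png",w["color"])
R=q2R(st["orientation"]);print(st["time"],st["position"],np.degrees(np.arctan2(R[1,0],R[0,0])),R[:,2],st["contact_force"])
for n,z in(("hub_top",.032),("lever_knob",0),("lever",0)):
    for r in place_of(n,"wrist")[:2]: print(n,round(r["confidence"],2),r["xy"],np.round(atz(w,r["xy"],z,st),4))
E
```

```text
3.3833 [0.61426114 0.30634784 0.14998041] 84.33795451513551 [-6.92557233e-04 -2.17639760e-04 -9.99999736e-01] [ 0.45074416 -0.6270514   0.07293019]
hub_top 0.58 [316.8, 228.4] [0.614  0.3059 0.032 ]
hub_top 0.56 [320.2, 216.0] [0.6054 0.3091 0.032 ]
lever_knob 0.91 [325.0, 18.6] [0.4741 0.3254 0.    ]
lever_knob 0.29 [316.6, 230.5] [0.6237 0.3046 0.    ]
lever 0.55 [318.8, 216.1] [0.6124 0.3075 0.    ]
lever 0.55 [316.3, 230.9] [0.624  0.3044 0.    ]
```

View pics/w1.png

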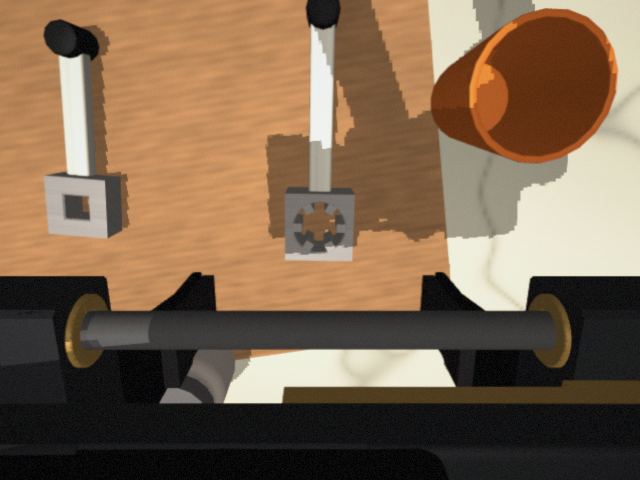

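The wrist view shows the hub square centred at about (319.5, 225), the arm going up to the knob at (323, 10), and the cup clear at upper right. I'll shift 2 mm, turn 1° and go down.

Emit:
{"name": "carry_out", "arguments": {
  "motion": [
    [0, [0.0, -0.002, 0.03], [0, 0, 0.015]],
    [0, [0, 0, 0.035], [0, 0, 0]],
    [0, [0, 0, 0.035], [0, 0, 0]],
    [0, [0, 0, 0.03], [0, 0, 0]],
    [0, [0, 0, 0.015], [0, 0, 0]],
    [0, [0, 0, 0], [0, 0, 0]],
    [1, [0, 0, 0], [0, 0, 0]],
    [1, [0, 0, 0], [0, 0, 0]],
    [1, [0, 0, 0], [0, 0, 0]],
    [1, [0, 0, 0], [0, 0, 0]],
    [1, [0, 0, 0], [0, 0, 0]]
  ],
  "force": 40
}}

```text
time: 4.5
position: [0.6122, 0.3076, 0.0064]
orientation: [0.0, 0.747, 0.665, 0.001]
contact_force: [-0.2, -0.2, 0.5]
grip_width: 0.704
```

Emit:
{"name": "carry_out", "arguments": {
  "motion": [
    [1, [0, 0, 0], [0, 0, 0]],
    [1, [0, 0, 0], [0, 0, 0]],
    [1, [0, 0, 0], [0, 0, 0]],
    [1, [0, 0, 0], [0, 0, 0]],
    [1, [0, 0, 0], [0, 0, 0]]
  ]
}}

```text
time: 4.92
position: [0.6119, 0.3074, 0.0058]
orientation: [0.0, 0.746, 0.665, 0.0]
contact_force: [-1.2, -0.6, 2.4]
grip_width: 0.547
```

```bash
python3 - <<'E'
from h import *
st=get_state();w=get_image("wrist");cv2.imwrite("pics/w2.png",w["color"])
R=q2R(st["orientation"]);print(st["time"],st["position"],np.degrees(np.arctan2(R[1,0],R[0,0])),R[:,2],st["contact_force"],st["torque"],st["grip_width"])
for n,z in(("hub_top",.032),("lever_knob",0)):
    for r in place_of(n,"wrist")[:2]: print(n,round(r["confidence"],2),r["xy"],np.round(R.T@(atz(w,r["xy"],z,st)-st["position"]),4))
E
```

```text
4.9167 [0.61186097 0.30742605 0.00582923] 83.42409904562436 [ 1.98671975e-04  3.92666576e-05 -9.99999979e-01] [-1.17628438 -0.56847997  2.41387034] [-0.04741723  0.08524237  0.0149872 ] 0.5465261487036284
```

View pics/w2.png

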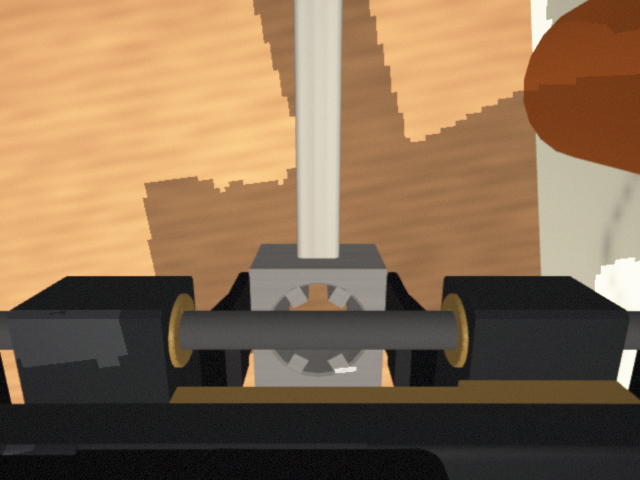

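```bash
python3 - <<'E'
from h import *
st=get_state();w=get_image("wrist")
R=q2R(st["orientation"])
for uv in((250,268),(386,268),(249,388),(386,388),(318,328),(318,282),(318,375),(271,328),(370,328)): print(uv,np.round(R.T@(atz(w,uv,.032,st)-st["position"]),4))
for uv in ((318,256),(296,0),(341,0),(298,256),(341,256)): print(uv,np.round(R.T@(atz(w,uv,.02,st)-st["position"]),4))
g=w["color"][230:400,220:420];cv2.imwrite("pics/w2c.png",cv2.resize(g,None,fx=3.9,fy=3.5,interpolation=cv2.INTER_CUBIC))
E
```

```text
(250, 268) [-0.0236 -0.0222 -0.0262]
(386, 268) [ 0.0244 -0.0223 -0.0262]
(249, 388) [-0.0261  0.0265 -0.0262]
(386, 388) [ 0.0265  0.0264 -0.0262]
(318, 328) [ 0.0004  0.0011 -0.0262]
(318, 282) [ 0.0004 -0.017  -0.0262]
(318, 375) [ 0.0004  0.0208 -0.0262]
(271, 328) [-0.0169  0.0011 -0.0262]
(370, 328) [ 0.0195  0.0011 -0.0262]
(318, 256) [ 0.0004 -0.0228 -0.0142]
(296, 0) [-0.0068 -0.1103 -0.0142]
(341, 0) [ 0.0078 -0.1103 -0.0142]
(298, 256) [-0.0072 -0.0228 -0.0142]
(341, 256) [ 0.0091 -0.0228 -0.0142]
```

View pics/w2c.png

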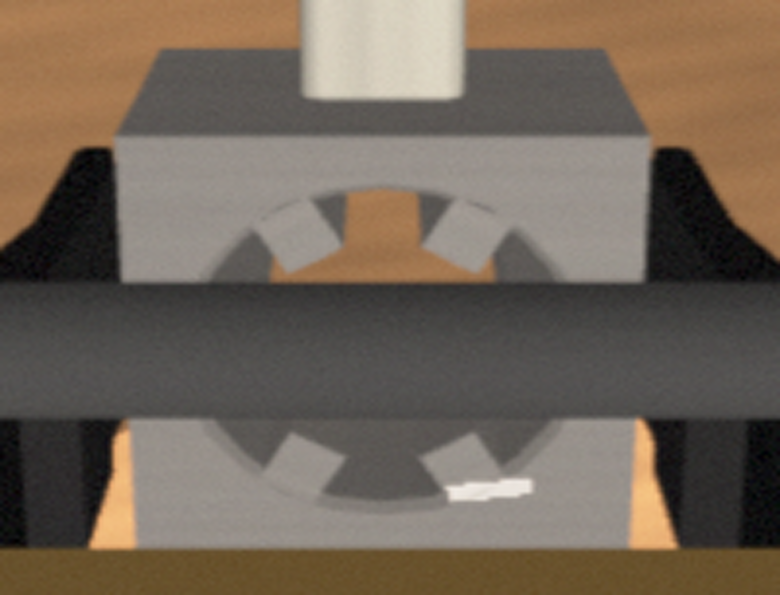

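The hub is gripped (opening 47.6 mm), with its bore about 1.8 mm along tool +y and aligned with the tool. Next I'll lift it and carry it to a viewing spot beside the press.

Emit:
{"name": "carry_out", "arguments": {
  "motion": [
    [1, [0, 0, -0.015], [0, 0, 0]],
    [1, [0, 0, -0.03], [0, 0, 0]],
    [1, [0, 0, -0.035], [0, 0, 0]],
    [1, [0, 0, -0.035], [0, 0, 0]],
    [1, [-0.015, 0.002, -0.019], [0, 0, 0]],
    [1, [-0.025, 0.004, 0], [0, 0, 0]],
    [1, [-0.035, 0.005, 0], [0, 0, 0]],
    [1, [-0.035, 0.005, 0], [0, 0, 0]],
    [1, [-0.035, 0.005, 0], [0, 0, 0]],
    [1, [-0.035, 0.005, 0], [0, 0, 0]],
    [1, [-0.035, 0.005, 0], [0, 0, 0]],
    [1, [-0.035, 0.005, 0], [0, 0, 0]]
  ]
}}

```text
time: 6.12
position: [0.6181, 0.0534, 0.1397]
orientation: [-0.0, 0.746, 0.665, -0.0]
contact_force: [0.8, 0.1, -3.1]
grip_width: 0.55
```

Emit:
{"name": "carry_out", "arguments": {
  "motion": [
    [1, [-0.035, 0.005, 0], [0, 0, 0]],
    [1, [-0.035, 0.005, 0], [0, 0, 0]],
    [1, [-0.035, 0.005, 0], [0, 0, 0]],
    [1, [-0.03, 0.005, 0], [0, 0, 0]],
    [1, [-0.02, 0.003, 0], [0, 0, 0]],
    [1, [-0.005, 0.002, 0], [0, 0, 0]],
    [1, [0, 0, 0], [0, 0, 0]],
    [1, [0, 0, 0], [0, 0, 0]]
  ]
}}

```text
time: 6.78
position: [0.6251, -0.1062, 0.1394]
orientation: [-0.001, 0.747, 0.665, 0.0]
contact_force: [-0.0, 0.9, -2.6]
grip_width: 0.548
```

```bash
python3 - <<'E'
from h import *
st=get_state();w=get_image("wrist");cv2.imwrite("pics/w3.png",w["color"])
R=q2R(st["orientation"]);print(st["time"],st["position"],np.degrees(np.arctan2(R[1,0],R[0,0])),R[:,2],st["contact_force"],st["torque"],st["grip_width"])
for n,z in(("shaft_tip",.11),("seat",.074),("thick_pin",.096),("thin_pin",.096)):
    for r in place_of(n,"wrist")[:2]: print(n,round(r["confidence"],2),r["xy"],np.round(atz(w,r["xy"],z,st),4))
E
```

```text
6.7833 [ 0.62507913 -0.10624756  0.1394198 ] 83.38839010924525 [-6.11443980e-04  9.88528405e-04 -9.99999324e-01] [-0.00408251  0.90019258 -2.60099942] [ 0.07650876 -0.04060599 -0.02475607] 0.547706916489466
shaft_tip 0.94 [143.4, 193.1] [ 0.5761 -0.1831  0.11  ]
seat 0.91 [169.4, 184.8] [ 0.5773 -0.1836  0.074 ]
thick_pin 0.56 [302.7, 100.7] [ 0.5428 -0.1037  0.096 ]
```

View pics/w3.png

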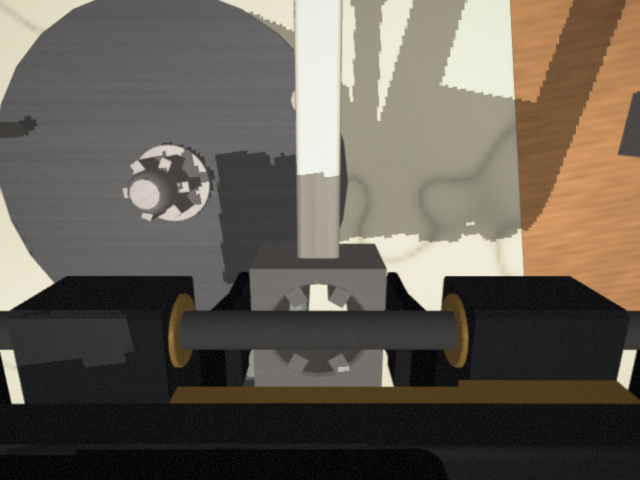

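The wrist view shows the shaft's nose tip at about (145,193) with the keys around it, the thick pin behind the arm at (295,100) and the held hub at (318,328). I'll zoom in on the keys.

```bash
python3 - <<'E'
from h import *
w=cv2.imread("pics/w3.png")
g=w[135:230,110:230];cv2.imwrite("pics/w3c.png",cv2.resize(g,None,fx=6,fy=6,interpolation=cv2.INTER_CUBIC))
E
```

```text
(no output)
```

View pics/w3c.png

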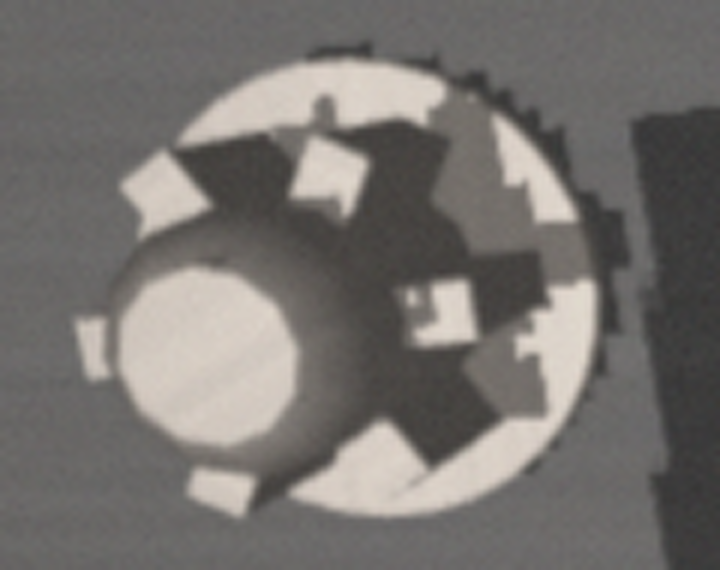

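```bash
python3 - <<'E'
from h import *
st=get_state();w=get_image("wrist");R=q2R(st["orientation"])
pts=dict(A=(475,312),B=(340,148),C=(143,170),D=(80,350),E=(216,502),F=(410,482))
P={k:atz(w,(110+v[0]/6,135+v[1]/6),.096,st) for k,v in pts.items()}
c=np.mean(list(P.values()),0);print("centre",c, "tip",atz(w,(110+208/6,135+356/6),.11,st))
tt=[]
for k,p in P.items():
    d=p-c;a=np.degrees(np.arctan2(d[1],d[0]));tt.append(a%60);print(k,np.hypot(*d[:2]),a,a%60)
print("thick", atz(w,(293,100),.096,st))
print("tool frame centre",R.T@(c-st["position"]), st["time"])
# lever hub rows in tool frame, assume origin at tool z=?
E
```

```text
centre [ 0.57736837 -0.18188153  0.096     ] tip [ 0.57727397 -0.18204473  0.11      ]
A 0.01678997264158828 88.57139438412726 28.57139438412726
B 0.016497288158246706 149.62087329175372 29.620873291753725
C 0.016479473051495233 -150.09109129862486 29.90890870137514
D 0.01691704155119772 -90.47447288976868 29.525527110231323
E 0.016383935802001186 -30.964488599595565 29.035511400404435
F 0.016507413339463334 30.730867661622142 30.730867661622142
thick [ 0.54222415 -0.10768435  0.096     ]
tool frame centre [-0.08136501 -0.03904568  0.04350315] 7.0333
```

Emit:
{"name": "carry_out", "arguments": {
  "motion": [
    [1, [-0.031, 0.022, 0], [0, 0, 0]],
    [1, [0, 0, 0], [0, 0, 0.104]],
    [1, [0, 0, 0], [0, 0, 0.104]],
    [1, [0, 0, 0], [0, 0, 0.104]],
    [1, [0, 0, 0], [0, 0, 0.104]],
    [1, [0, 0, 0], [0, 0, 0]],
    [1, [0, 0, 0], [0, 0, 0]]
  ]
}}

```text
time: 7.67
position: [0.6437, -0.1397, 0.1395]
orientation: [-0.0, 0.867, 0.499, -0.0]
contact_force: [0.1, 0.8, -2.6]
grip_width: 0.545
```

```bash
python3 - <<'E'
from h import *
st=get_state();w=get_image("wrist");cv2.imwrite("pics/w4.png",w["color"])
R=q2R(st["orientation"]);print(st["time"],st["position"],np.degrees(np.arctan2(R[1,0],R[0,0])),R[:,2],st["contact_force"],st["torque"],st["grip_width"],st["joint_positions"])
for n,z in(("shaft_tip",.11),("seat",.074),("thick_pin",.096),("thin_pin",.096)):
    for r in place_of(n,"wrist")[:2]: print(n,round(r["confidence"],2),r["xy"],np.round(atz(w,r["xy"],z,st),4))
u,v=np.round(proj(w,[.5774,-.1819,.096],st)).astype(int);print(u,v)
g=w["color"][v-47:v+48,u-60:u+60];cv2.imwrite("pics/w4c.png",cv2.resize(g,None,fx=6,fy=6,interpolation=cv2.INTER_CUBIC))
E
```

```text
7.6667 [ 0.64373619 -0.13967708  0.13951795] 59.804237531578515 [-7.02851562e-05 -1.21526613e-05 -9.99999997e-01] [ 0.10966408  0.83268674 -2.60838894] [-0.02144018 -0.03404549 -0.0267696 ] 0.5445493705991696 [-3.33256802e-01  3.64962557e-01  1.50877961e+00 -3.61200637e-05
  1.26791292e+00 -1.37702688e+00]
shaft_tip 0.87 [167.8, 198.7] [ 0.5759 -0.1825  0.11  ]
seat 0.65 [192.6, 189.3] [ 0.5774 -0.1821  0.074 ]
thick_pin 0.66 [278.7, 44.6] [ 0.5423 -0.1017  0.096 ]
thin_pin 0.85 [7.2, 205.5] [ 0.5373 -0.2609  0.096 ]
180 196
```

View pics/w4.png

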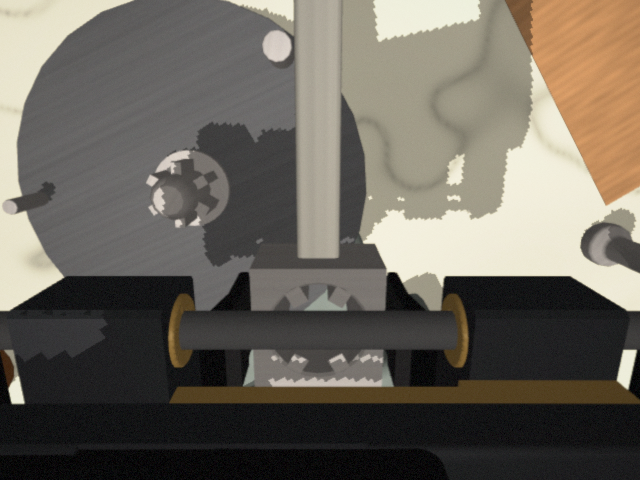

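View pics/w4c.png

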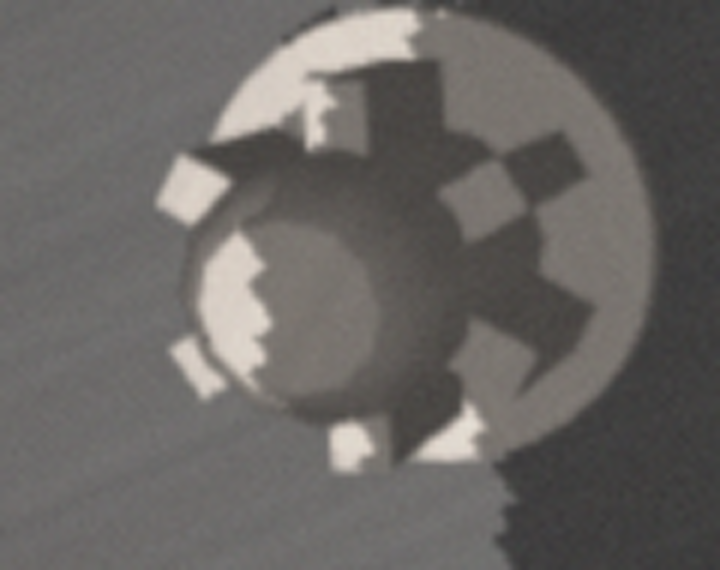

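```bash
python3 - <<'E'
from h import *
st=get_state();w=get_image("wrist");R=q2R(st["orientation"])
f=lambda v,z:R.T@(atz(w,(120+v[0]/6,149+v[1]/6),z,st)-st["position"])
for a,b in(((361,472),(336,80)),((514,184),(187,376))):
    A,B=f(a,.096),f(b,.096);d=B-A;print((A+B)/2,np.hypot(*d[:2]),np.degrees(np.arctan2(d[1],d[0])))
t=f((289,308),.11);c=f((349.5,278),.096);print("tip",t,"keys",c)
# bore in this picture
from numpy import array
g=lambda uv,h:R.T@(atz(w,uv,st["position"][2]+h,st)-st["position"])
for uv in((250,268.6),(386.5,268.6),(318.5,283.4),(318.5,373.7)):print(g(uv,.0262))
print(R.T@(np.array([.5774,-.1819,0])-st["position"]))
E
```

```text
[-0.07096586 -0.03611584  0.04361447] 0.03348915317694302 -88.56687717113586
[-0.07096365 -0.03604158  0.04361448] 0.033392991994532065 150.53703369185732
tip [-0.07109742 -0.03628241  0.02961445] keys [-0.07089017 -0.0362951   0.04361445]
[-0.02399554 -0.02207312 -0.02620222]
[ 0.02422359 -0.02208999 -0.02620183]
[ 0.00020763 -0.01648601 -0.02620151]
[ 0.00023116  0.02018488 -0.02619815]
[-0.06963703 -0.03611722  0.13961448]
```

Emit:
{"name": "carry_out", "arguments": {
  "motion": [
    [1, [-0.03, -0.016, 0], [0, 0, 0]],
    [1, [-0.03, -0.016, 0], [0, 0, 0]],
    [1, [-0.0111, -0.006, 0], [0, 0, 0]],
    [1, [0, 0, 0], [0, 0, 0.017]],
    [1, [0, 0, 0.008], [0, 0, 0]],
    [1, [0, 0, 0.008], [0, 0, 0]],
    [1, [0, 0, 0.003], [0, 0, 0]],
    [1, [0, 0, 0.003], [0, 0, 0]],
    [1, [0, 0, 0.002], [0, 0, 0]],
    [1, [0, 0, 0], [0, 0, 0]]
  ]
}}

```text
time: 8.8
position: [0.5749, -0.1817, 0.1146]
orientation: [-0.001, 0.872, 0.49, -0.0]
contact_force: [0.3, 0.4, -3.0]
grip_width: 0.549
```

```bash
python3 - <<'E'
from h import *
st=get_state();w=get_image("wrist");cv2.imwrite("pics/w5.png",w["color"])
R=q2R(st["orientation"]);print(st["time"],st["position"],np.degrees(np.arctan2(R[1,0],R[0,0])),R[:,2],st["contact_force"],st["torque"],st["grip_width"])
g=w["color"][230:400,220:420];cv2.imwrite("pics/w5c.png",cv2.resize(g,None,fx=3.9,fy=3.5,interpolation=cv2.INTER_CUBIC))
E
```

```text
8.8 [ 0.57487356 -0.18167573  0.11457013] 58.66011400738974 [-1.17125950e-03  6.21625656e-04 -9.99999121e-01] [ 0.34972962  0.42475863 -3.0461241 ] [-0.07322207 -0.05344631  0.00200036] 0.5485992646839798
```

View pics/w5c.png

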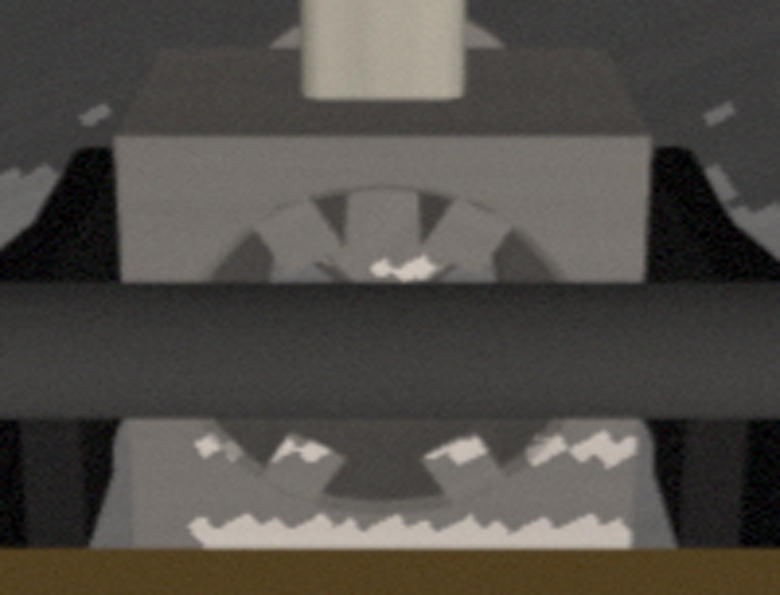

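Centred so far: the shoulder shows evenly on both sides of the arm and there is no contact force. I'll ease it down over the nose.

Emit:
{"name": "carry_out", "arguments": {
  "motion": [
    [1, [0, 0, 0.0015], [0, 0, 0]],
    [1, [0, 0, 0.0015], [0, 0, 0]],
    [1, [0, 0, 0.0015], [0, 0, 0]],
    [1, [0, 0, 0], [0, 0, 0]]
  ]
}}

```text
time: 9.18
position: [0.5747, -0.1822, 0.1108]
orientation: [-0.0, 0.872, 0.489, -0.0]
contact_force: [0.2, -0.1, -3.5]
grip_width: 0.548
```

```bash
cat > s.py <<'E'
from h import *
st=get_state();R=q2R(st["orientation"])
print(st["time"],np.round(st["position"],4),"yaw",round(np.degrees(np.arctan2(R[1,0],R[0,0]))-90,2),"F",np.round(st["contact_force"],2),"tool",np.round(R.T@st["contact_force"],2),"T",np.round(st["torque"],3),round(st["grip_width"],4))
E
python3 s.py
```

```text
9.1833 [ 0.5747 -0.1822  0.1108] yaw -31.39 F [ 0.17 -0.08 -3.51] tool [0.02 0.19 3.51] T [-0.053  0.018  0.001] 0.5477
```

No contact yet. I'll keep going in small steps.

Emit:
{"name": "carry_out", "arguments": {
  "motion": [
    [1, [0, 0, 0.0015], [0, 0, 0]],
    [1, [0, 0, 0.0015], [0, 0, 0]],
    [1, [0, 0, 0.0015], [0, 0, 0]],
    [1, [0, 0, 0], [0, 0, 0]]
  ]
}}

```text
time: 9.52
position: [0.5746, -0.1822, 0.1061]
orientation: [-0.0, 0.872, 0.489, -0.0]
contact_force: [-0.5, -0.4, -3.0]
grip_width: 0.551
```

```bash
python3 s.py
```

```text
9.5167 [ 0.5746 -0.1822  0.1061] yaw -31.39 F [-0.45 -0.41 -2.98] tool [-0.58 -0.17  2.98] T [-0.021 -0.021 -0.047] 0.5512
```

Emit:
{"name": "carry_out", "arguments": {
  "motion": [
    [1, [0, 0, 0.0015], [0, 0, 0]],
    [1, [0, 0, 0.0015], [0, 0, 0]],
    [1, [0, 0, 0.001], [0, 0, 0]],
    [1, [0, 0, 0.001], [0, 0, 0]],
    [1, [0, 0, 0.001], [0, 0, 0]],
    [1, [0, 0, 0], [0, 0, 0]]
  ]
}}

```text
time: 10.02
position: [0.5748, -0.1822, 0.1002]
orientation: [-0.0, 0.872, 0.489, -0.0]
contact_force: [0.2, 0.3, -3.3]
grip_width: 0.546
```

```bash
python3 s.py
```

```text
10.0167 [ 0.5748 -0.1822  0.1002] yaw -31.39 F [ 0.23  0.28 -3.35] tool [0.36 0.05 3.35] T [-0.046 -0.014 -0.047] 0.5464
```

Emit:
{"name": "carry_out", "arguments": {
  "motion": [
    [1, [0, 0, 0.001], [0, 0, 0]],
    [1, [0, 0, 0.001], [0, 0, 0]],
    [1, [0, 0, 0.001], [0, 0, 0]],
    [1, [0, 0, 0.001], [0, 0, 0]],
    [1, [0, 0, 0], [0, 0, 0]]
  ]
}}

```text
time: 10.43
position: [0.5748, -0.1822, 0.0962]
orientation: [-0.0, 0.872, 0.489, -0.0]
contact_force: [-0.2, 0.0, -3.2]
grip_width: 0.55
```

```bash
python3 s.py
```

```text
10.4333 [ 0.5748 -0.1822  0.0962] yaw -31.39 F [-0.16  0.03 -3.24] tool [-0.06 -0.15  3.24] T [-0.057 -0.004  0.022] 0.5503
```

It is 5 mm below the key tops with no force, so the splines have meshed. I'll carry on down.

Emit:
{"name": "carry_out", "arguments": {
  "motion": [
    [1, [0, 0, 0.002], [0, 0, 0]],
    [1, [0, 0, 0.002], [0, 0, 0]],
    [1, [0, 0, 0.002], [0, 0, 0]],
    [1, [0, 0, 0.002], [0, 0, 0]],
    [1, [0, 0, 0.002], [0, 0, 0]],
    [1, [0, 0, 0.002], [0, 0, 0]],
    [1, [0, 0, 0.002], [0, 0, 0]],
    [1, [0, 0, 0], [0, 0, 0]]
  ]
}}

```text
time: 11.1
position: [0.5746, -0.1821, 0.0819]
orientation: [-0.0, 0.872, 0.489, -0.0]
contact_force: [-1.0, 0.9, -3.3]
grip_width: 0.548
```

```bash
python3 s.py
```

```text
11.1 [ 0.5746 -0.1821  0.0819] yaw -31.39 F [-1.02  0.87 -3.25] tool [ 0.22 -1.32  3.25] T [-0.035 -0.063 -0.042] 0.5485
```

Emit:
{"name": "carry_out", "arguments": {
  "motion": [
    [1, [0, 0, 0.0005], [0, 0, 0]],
    [1, [0, 0, 0.0005], [0, 0, 0]],
    [1, [0, 0, 0.0005], [0, 0, 0]],
    [1, [0, 0, 0], [0, 0, 0]]
  ]
}}

```text
time: 11.43
position: [0.575, -0.1823, 0.0811]
orientation: [0.0, 0.872, 0.489, 0.0]
contact_force: [-0.7, 0.4, -2.8]
grip_width: 0.546
```

```bash
python3 s.py
```

```text
11.4333 [ 0.575  -0.1823  0.0811] yaw -31.39 F [-0.74  0.41 -2.85] tool [-0.04 -0.84  2.85] T [-0.031 -0.038 -0.017] 0.5461
```

Emit:
{"name": "carry_out", "arguments": {
  "motion": [
    [1, [0, 0, 0.0005], [0, 0, 0]],
    [1, [0, 0, 0.0005], [0, 0, 0]],
    [1, [0, 0, 0], [0, 0, 0]]
  ]
}}

```text
time: 11.68
position: [0.5749, -0.1822, 0.08]
orientation: [-0.0, 0.872, 0.489, -0.0]
contact_force: [0.5, 0.9, -4.8]
grip_width: 0.549
```

```bash
python3 s.py
```

```text
11.6833 [ 0.5749 -0.1822  0.08  ] yaw -31.39 F [ 0.49  0.92 -4.75] tool [ 1.03 -0.06  4.75] T [-0.062 -0.104  0.027] 0.5486
```

Emit:
{"name": "carry_out", "arguments": {
  "motion": [
    [1, [0, 0, 0.0004], [0, 0, 0]],
    [1, [0, 0, 0], [0, 0, 0]],
    [1, [0, 0, 0], [0, 0, 0]]
  ]
}}

```text
time: 11.93
position: [0.575, -0.1823, 0.0798]
orientation: [0.0, 0.872, 0.49, 0.0]
contact_force: [-0.5, 0.9, -1.2]
grip_width: 0.549
```

```bash
python3 s.py
```

```text
11.9333 [ 0.575  -0.1823  0.0798] yaw -31.38 F [-0.46  0.9  -1.19] tool [ 0.53 -0.86  1.19] T [0.031 0.068 0.022] 0.5491
```

Emit:
{"name": "carry_out", "arguments": {
  "motion": [
    [1, [0, 0, 0.0003], [0, 0, 0]],
    [1, [0, 0, 0], [0, 0, 0]],
    [1, [0, 0, 0], [0, 0, 0]]
  ]
}}

```text
time: 12.18
position: [0.575, -0.1823, 0.0798]
orientation: [0.0, 0.872, 0.489, 0.0]
contact_force: [-1.7, 1.9, 1.8]
grip_width: 0.549
```

```bash
python3 s.py
```

```text
12.1833 [ 0.575  -0.1823  0.0798] yaw -31.39 F [-1.73  1.9   1.84] tool [ 0.72 -2.46 -1.84] T [0.218 0.322 0.017] 0.5491
```

The lever is fully home: it stopped at TCP z 0.0798, which matches 74 mm for the underside, with about 5 N of support. Next is the clockwise swing, 20° first and stopping short of the pin.

Emit:
{"name": "carry_out", "arguments": {
  "motion": [
    [1, [0, 0, 0], [0, 0, 0.02]],
    [1, [0.0001, 0, 0], [0, 0, 0.04]],
    [1, [0.0001, 0, 0], [0, 0, 0.05]],
    [1, [0.0001, 0, 0], [0, 0, 0.05]],
    [1, [0.0001, 0, 0], [0, 0, 0.05]],
    [1, [0.0001, 0, 0], [0, 0, 0.05]],
    [1, [0.0001, 0, 0], [0, 0, 0.05]],
    [1, [0, 0, 0], [0, 0, 0.03]],
    [1, [0, 0, 0], [0, 0, 0.01]],
    [1, [0, 0, 0], [0, 0, 0]]
  ]
}}

```text
time: 13.02
position: [0.5758, -0.181, 0.0798]
orientation: [-0.0, 0.944, 0.33, 0.001]
contact_force: [-0.4, 5.1, 3.7]
grip_width: 0.551
```

```bash
python3 s.py; python3 - <<'E'
from h import *
t=get_image("top");s=get_image("scene");st=get_state();w=get_image("wrist");cv2.imwrite("pics/w6.png",w["color"])
a=cv2.resize(t["color"][185:305,325:445],(400,400),interpolation=cv2.INTER_CUBIC);b=cv2.resize(s["color"][200:320,175:295],(400,400),interpolation=cv2.INTER_CUBIC)
cv2.imwrite("pics/m6.png",np.hstack([a,b]))
r=place_of("thick_pin","wrist");R=q2R(st["orientation"])
for q in r[:2]:print(q["confidence"],q["xy"],R.T@(atz(w,q["xy"],.096,st)-st["position"]))
E
```

```text
13.0167 [ 0.5758 -0.181   0.0798] yaw -51.45 F [-0.37  5.14  3.66] tool [ 2.92 -4.25 -3.66] T [0.819 0.078 0.103] 0.5506
0.85 [387.6, 91.9] [ 0.02328958 -0.08182717 -0.01616548]
```

View pics/w6.png

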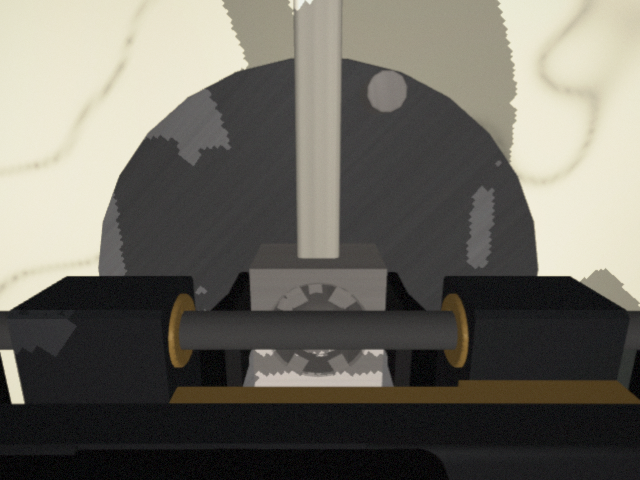

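View pics/m6.png

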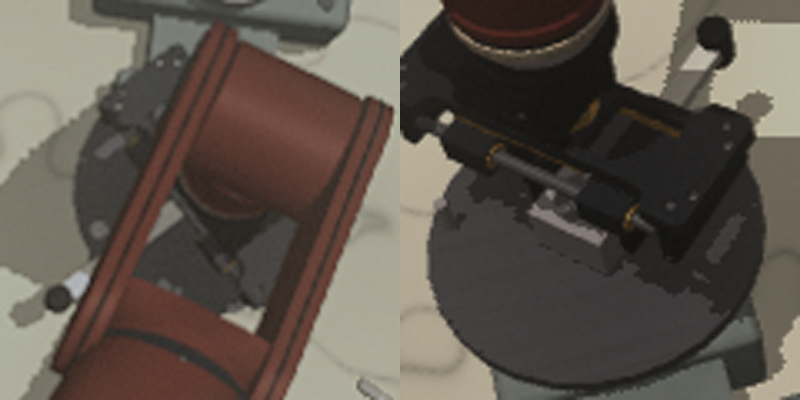

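The wrist view shows the arm in columns 296–341 and the thick pin at (388,92), a gap of roughly 8 mm or about 5° still to go. I'll continue slowly and watch the torque.

Emit:
{"name": "carry_out", "arguments": {
  "motion": [
    [1, [0.0001, -0.0003, 0], [0, 0, 0.015]],
    [1, [0, 0, 0], [0, 0, 0.015]],
    [1, [0, 0, 0], [0, 0, 0.015]],
    [1, [0, 0, 0], [0, 0, 0.01]],
    [1, [0, 0, 0], [0, 0, 0]]
  ]
}}

```text
time: 13.63
position: [0.5759, -0.181, 0.0798]
orientation: [-0.0, 0.953, 0.304, 0.001]
contact_force: [0.9, 5.1, 3.5]
grip_width: 0.549
```

```bash
python3 s.py
```

```text
13.6333 [ 0.5759 -0.181   0.0798] yaw -54.63 F [0.93 5.14 3.49] tool [ 3.73 -3.66 -3.49] T [ 0.84  -0.15   0.159] 0.5493
```

Emit:
{"name": "carry_out", "arguments": {
  "motion": [
    [1, [0.0002, -0.0002, 0], [0, 0, 0.008]],
    [1, [0, 0, 0], [0, 0, 0.008]],
    [1, [0, 0, 0], [0, 0, 0.004]],
    [1, [0, 0, 0], [0, 0, 0]]
  ]
}}

```text
time: 13.97
position: [0.5759, -0.1809, 0.0798]
orientation: [0.0, 0.956, 0.294, 0.001]
contact_force: [1.9, 6.1, 3.9]
grip_width: 0.552
```

```bash
python3 s.py
```

```text
13.9667 [ 0.5759 -0.1809  0.0798] yaw -55.78 F [1.9  6.13 3.86] tool [ 5.02 -4.   -3.86] T [ 0.806 -0.206  0.23 ] 0.5518
```

Emit:
{"name": "carry_out", "arguments": {
  "motion": [
    [1, [0.0003, -0.0003, 0], [0, 0, 0.005]],
    [1, [0, 0, 0], [0, 0, 0.004]],
    [1, [0, 0, 0], [0, 0, 0]],
    [1, [0, 0, 0], [0, 0, 0]]
  ]
}}

```text
time: 14.3
position: [0.5759, -0.1809, 0.0798]
orientation: [0.0, 0.957, 0.29, 0.001]
contact_force: [1.8, 4.7, 4.2]
grip_width: 0.542
```

```bash
python3 s.py;python3 - <<'E'
from h import *
w=get_image("wrist");cv2.imwrite("pics/w7.png",cv2.resize(w["color"][40:260,250:430],None,fx=2.7,fy=2.7,interpolation=cv2.INTER_CUBIC))
E
```

```text
14.3 [ 0.5759 -0.1809  0.0798] yaw -56.27 F [1.84 4.69 4.19] tool [ 4.14 -2.88 -4.19] T [ 0.628 -0.394  0.129] 0.5423
```

View pics/w7.png

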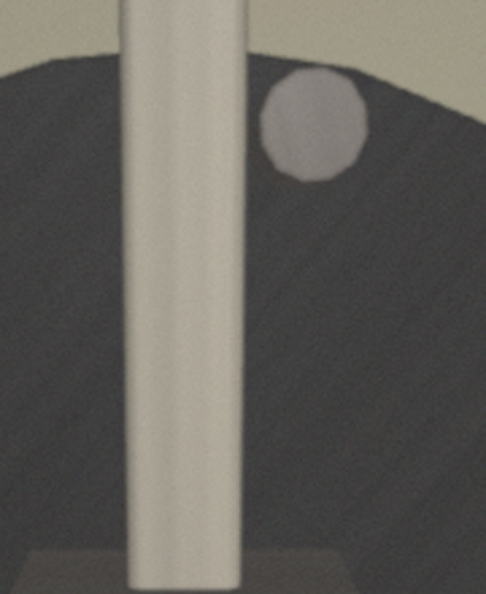

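The pin is still about 1.7 mm clear of the arm (about 1.1°).

Emit:
{"name": "carry_out", "arguments": {
  "motion": [
    [1, [0.0001, -0.0001, 0], [0, 0, 0.005]],
    [1, [0, 0, 0], [0, 0, 0.005]],
    [1, [0, 0, 0], [0, 0, 0.004]],
    [1, [0, 0, 0], [0, 0, 0]]
  ]
}}

```text
time: 14.68
position: [0.5759, -0.1809, 0.0798]
orientation: [0.0, 0.959, 0.283, 0.001]
contact_force: [2.1, 4.1, 5.0]
grip_width: 0.547
```

```bash
python3 s.py
```

```text
14.6833 [ 0.5759 -0.1809  0.0798] yaw -57.07 F [2.12 4.11 5.02] tool [ 4.02 -2.3  -5.02] T [ 0.651 -0.523  0.253] 0.5471
```

Emit:
{"name": "carry_out", "arguments": {
  "motion": [
    [1, [0, 0, 0], [0, 0, 0.004]],
    [1, [0, 0, 0], [0, 0, 0.003]],
    [1, [0, 0, 0], [0, 0, 0]]
  ]
}}

```text
time: 14.93
position: [0.5758, -0.1809, 0.0797]
orientation: [0.001, 0.96, 0.281, 0.0]
contact_force: [4.6, 4.1, 3.7]
grip_width: 0.546
```

```bash
python3 s.py
```

```text
14.9333 [ 0.5758 -0.1809  0.0797] yaw -57.41 F [4.57 4.1  3.73] tool [ 6.06 -0.98 -3.73] T [ 0.532 -0.508  0.806] 0.5464
```

The torque rose from 0.25 to 0.8 N m and the yaw stalled at -57.4°, so the arm has met the pin with roughly 7 N. I'll check the picture before letting go.

```bash
python3 - <<'E'
from h import *
w=get_image("wrist");cv2.imwrite("pics/w8.png",cv2.resize(w["color"][40:260,250:430],None,fx=2.7,fy=2.7,interpolation=cv2.INTER_CUBIC))
E
```

```text
(no output)
```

View pics/w8.png

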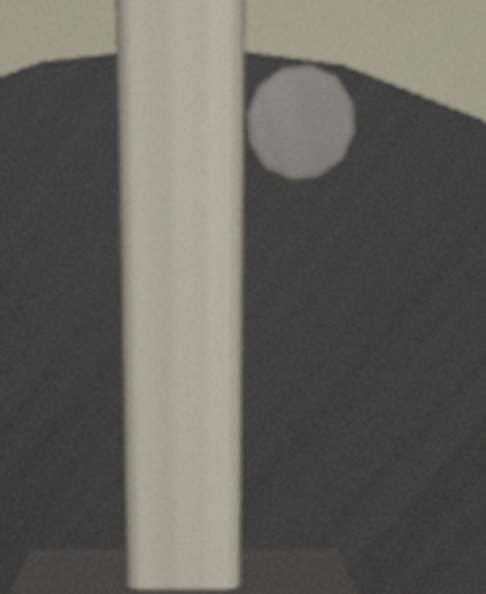

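Emit:
{"name": "carry_out", "arguments": {
  "motion": [
    [1, [0.0002, 0, 0], [0, 0, 0.003]],
    [1, [0, 0, 0], [0, 0, 0]],
    [1, [0, 0, 0], [0, 0, 0]]
  ]
}}

```text
time: 15.23
position: [0.5758, -0.1809, 0.0798]
orientation: [0.001, 0.96, 0.279, 0.0]
contact_force: [3.2, 2.5, 4.8]
grip_width: 0.55
```

```bash
python3 s.py
```

```text
15.2333 [ 0.5758 -0.1809  0.0798] yaw -57.55 F [3.21 2.52 4.78] tool [ 4.06 -0.4  -4.78] T [ 0.536 -0.388  1.029] 0.5504
```

Emit:
{"name": "carry_out", "arguments": {
  "motion": [
    [0.2, [0, 0, 0], [0, 0, 0]],
    [0.2, [0, 0, 0], [0, 0, 0]],
    [0.2, [0, 0, 0], [0, 0, 0]],
    [0.2, [0, 0, 0], [0, 0, 0]],
    [0.2, [0, 0, 0], [0, 0, 0]],
    [0.2, [0, 0, 0], [0, 0, 0]]
  ]
}}

```text
time: 15.73
position: [0.5751, -0.1807, 0.079]
orientation: [-0.0, 0.96, 0.279, -0.0]
contact_force: [0.3, -0.7, -0.7]
grip_width: 0.791
```

```bash
python3 s.py; python3 - <<'E'
from h import *
w=get_image("wrist");cv2.imwrite("pics/w9.png",w["color"])
E
```

```text
15.7333 [ 0.5751 -0.1807  0.079 ] yaw -57.65 F [ 0.31 -0.72 -0.72] tool [-0.12  0.78  0.72] T [-0.046 -0.084  0.028] 0.7906
```

View pics/w9.png

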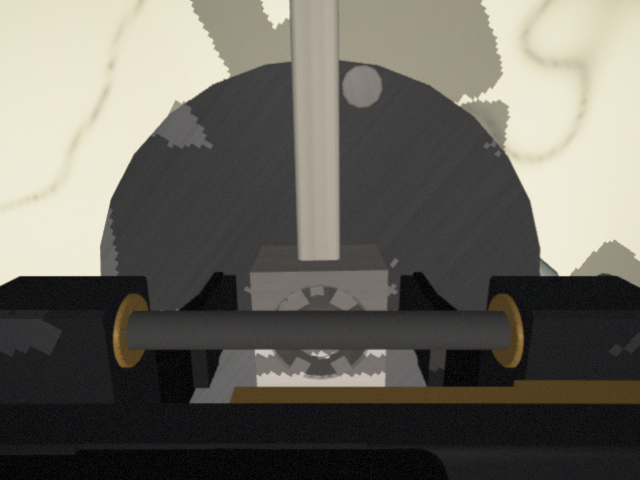

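```bash
python3 - <<'E'
from h import *
w=cv2.imread("pics/w9.png");cv2.imwrite("pics/w9c.png",cv2.resize(w[40:260,250:430],None,fx=2.7,fy=2.7,interpolation=cv2.INTER_CUBIC))
for i,name in ((0,"w9"),):
    for r in (5,60,75,80,85,90,95,150,200,250):
        print(r,w[r,284:390].mean(1).astype(int).tolist() if r in(85,) else "", [int(x)+284 for x in np.where(np.abs(np.diff(w[r,284:390].mean(1)))>18)[0]])
E
```

```text
5  [288, 289]
60  [290]
75  [291, 292, 337, 338, 344, 345, 378, 379]
80  [291, 292, 337, 338, 342, 343, 380, 381]
85 [65, 66, 64, 69, 67, 64, 65, 72, 99, 121, 134, 143, 152, 160, 163, 164, 163, 162, 158, 163, 160, 160, 159, 160, 159, 158, 159, 160, 164, 163, 165, 165, 166, 165, 165, 165, 164, 164, 165, 165, 165, 167, 166, 168, 171, 167, 168, 165, 170, 165, 161, 155, 146, 138, 112, 81, 67, 73, 99, 117, 129, 129, 130, 128, 129, 129, 129, 130, 130, 129, 128, 130, 132, 132, 130, 129, 131, 132, 128, 127, 128, 125, 125, 127, 128, 127, 128, 129, 128, 128, 129, 126, 127, 127, 125, 125, 119, 103, 77, 67, 64, 65, 63, 62, 64, 63] [291, 292, 337, 338, 341, 381]
90  [291, 292, 337, 338, 341, 342, 380, 381]
95  [291, 292, 293, 337, 338, 343, 378, 379]
150  [293, 294, 337, 338, 339]
200  [295, 296, 337, 338, 339]
250  [297, 298, 338, 339]
```

View pics/w9c.png

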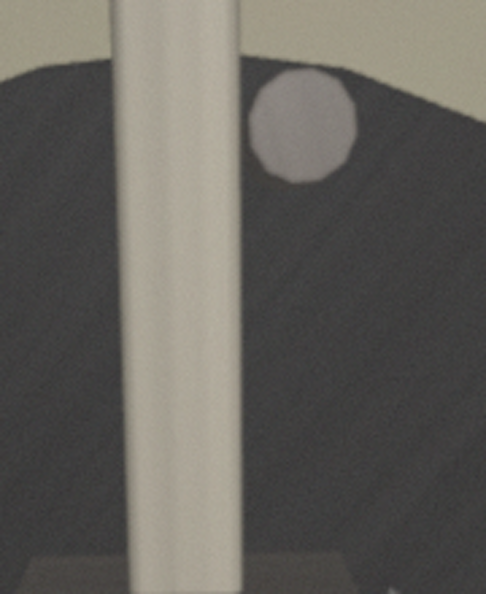

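Released. The arm's edge is at column 338 and the pin's at 341.5. That is a little wider than before letting go, so the lever has relaxed by roughly 0.5 mm. I'll lift off, shut the fingers and nudge the arm lightly against the pin from its free side.

Emit:
{"name": "carry_out", "arguments": {
  "motion": [
    [0.2, [0, 0, -0.01], [0, 0, 0]],
    [0.2, [0, 0, -0.02], [0, 0, 0]],
    [0.2, [0, 0, -0.025], [0, 0, 0]],
    [0.2, [0, 0, -0.025], [0, 0, 0]],
    [1, [-0.014, -0.031, 0], [0, 0, 0]],
    [1, [-0.013, -0.031, 0], [0, 0, 0]],
    [1, [-0.013, -0.031, 0], [0, 0, 0]],
    [1, [0, 0, 0], [0, 0, 0]],
    [1, [0, 0, 0], [0, 0, 0]],
    [1, [0, 0, 0], [0, 0, 0]],
    [1, [0, 0, 0], [0, 0, 0]],
    [1, [0, 0, 0], [0, 0, 0]]
  ]
}}

```text
time: 16.78
position: [0.4931, -0.1242, 0.16]
orientation: [0.0, 0.96, 0.279, 0.0]
contact_force: [-0.5, 0.4, -0.7]
grip_width: 0.279
```

Emit:
{"name": "carry_out", "arguments": {
  "motion": [
    [1, [0, 0, 0], [0, 0, 0]],
    [1, [0, 0, 0], [0, 0, 0]],
    [1, [0, 0, 0], [0, 0, 0]],
    [1, [0, 0, 0], [0, 0, 0]]
  ],
  "force": 20
}}

```text
time: 17.12
position: [0.492, -0.1235, 0.1592]
orientation: [-0.0, 0.96, 0.279, -0.0]
contact_force: [-0.2, -0.2, 1.4]
grip_width: 0.026
```

```bash
python3 s.py; python3 - <<'E'
from h import *
st=get_state();w=get_image("wrist");cv2.imwrite("pics/w10.png",w["color"])
s=get_image("scene");t=get_image("top")
a=cv2.resize(t["color"][185:305,325:445],(400,400),interpolation=cv2.INTER_CUBIC);b=cv2.resize(s["color"][200:320,175:295],(400,400),interpolation=cv2.INTER_CUBIC)
cv2.imwrite("pics/m10.png",np.hstack([a,b]))
R=q2R(st["orientation"])
for n,z in(("lever_knob",.074),("hub_top",.106),("thick_pin",.096)):
  for c,im in(("wrist",w),("scene",s),("top",t)):
    for r in place_of(n,c)[:1]: print(n,c,round(r["confidence"],2),np.round(r["xy"],1),np.round(atz(im,r["xy"],z,st),4))
E
```

```text
17.1167 [ 0.492  -0.1235  0.1592] yaw -57.64 F [-0.24 -0.24  1.4 ] tool [-0.33  0.08 -1.4 ] T [-0.072 -0.024 -0.001] 0.0262
lever_knob wrist 0.92 [380.5 166.5] [ 0.4984 -0.0644  0.074 ]
lever_knob scene 0.91 [275.8 219.1] [ 0.5004 -0.0658  0.074 ]
lever_knob top 0.63 [337.6 269.6] [ 0.502  -0.0613  0.074 ]
hub_top scene 0.65 [231.9 261.1] [ 0.5835 -0.1833  0.106 ]
hub_top top 0.43 [386.1 241.3] [ 0.5748 -0.1817  0.106 ]
thick_pin wrist 0.6 [413.2 269.2] [ 0.5442 -0.103   0.096 ]
thick_pin scene 0.97 [265.9 236.8] [ 0.5502 -0.1041  0.096 ]
```

View pics/w10.png

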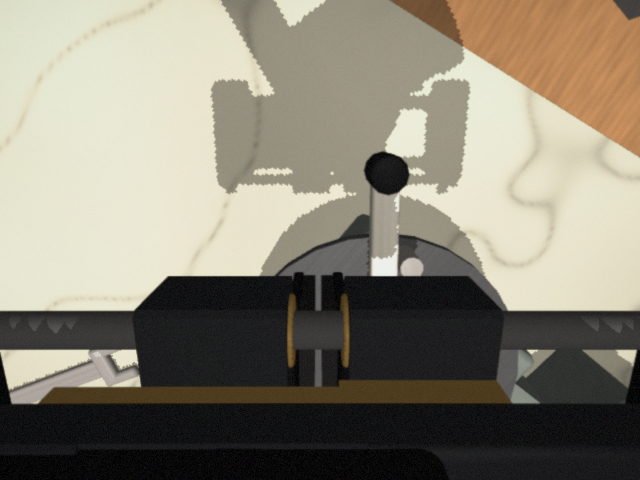

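View pics/m10.png

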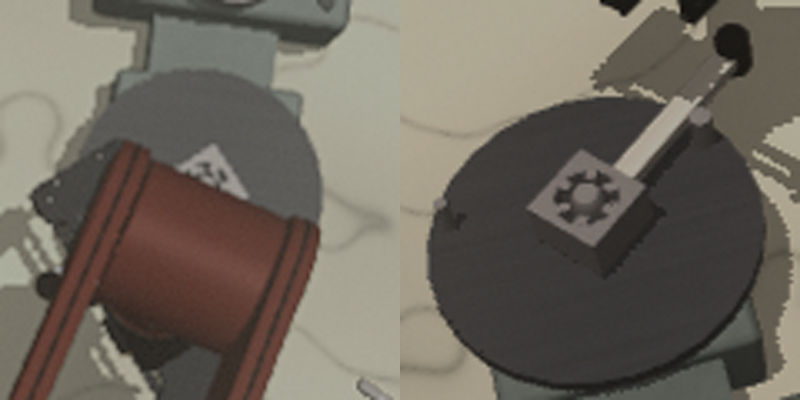

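The scene view shows the lever sitting low on the shaft, its arm alongside the thick pin. The shut fingers are about 15 mm clear on the arm's free side, so I'll lower them now.

Emit:
{"name": "carry_out", "arguments": {
  "motion": [
    [1, [0, 0, 0.025], [0, 0, 0]],
    [1, [0, 0, 0.025], [0, 0, 0]],
    [1, [0, 0, 0.015], [0, 0, 0]],
    [1, [0, 0, 0.007], [0, 0, 0]],
    [1, [0, 0, 0], [0, 0, 0]]
  ]
}}

```text
time: 18.13
position: [0.4905, -0.1229, 0.0855]
orientation: [-0.001, 0.96, 0.279, -0.001]
contact_force: [-0.6, -0.0, -0.2]
grip_width: 0.003
```

```bash
python3 s.py; python3 - <<'E'
from h import *
w=get_image("wrist");cv2.imwrite("pics/w11.png",w["color"])
E
```

```text
18.1333 [ 0.4905 -0.1229  0.0855] yaw -57.63 F [-0.55 -0.03 -0.25] tool [-0.48 -0.27  0.25] T [-0.034  0.01  -0.055] 0.0032
```

View pics/w11.png

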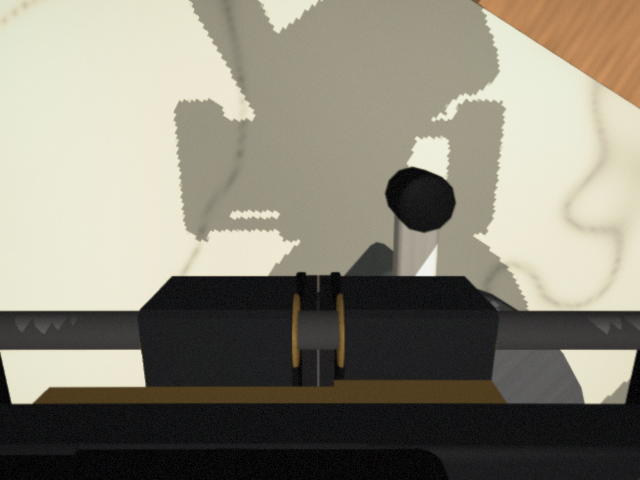

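Emit:
{"name": "carry_out", "arguments": {
  "motion": [
    [1, [0.005, 0, 0], [0, 0, 0]],
    [1, [0.004, 0, 0], [0, 0, 0]],
    [1, [0.002, 0, 0], [0, 0, 0]],
    [1, [0, 0, 0], [0, 0, 0]]
  ]
}}

```text
time: 18.52
position: [0.5025, -0.1175, 0.0885]
orientation: [0.001, 0.96, 0.279, 0.001]
contact_force: [-0.4, 0.7, 0.0]
grip_width: 0.003
```

```bash
python3 s.py
```

```text
18.5167 [ 0.5025 -0.1175  0.0885] yaw -57.6 F [-0.39  0.75  0.  ] tool [ 0.07 -0.84 -0.  ] T [-0.107 -0.026 -0.006] 0.003
```

Emit:
{"name": "carry_out", "arguments": {
  "motion": [
    [1, [0.001, 0, 0], [0, 0, 0]],
    [1, [0.001, 0, 0], [0, 0, 0]],
    [1, [0, 0, 0], [0, 0, 0]]
  ]
}}

```text
time: 18.77
position: [0.5031, -0.1164, 0.0875]
orientation: [0.0, 0.96, 0.279, 0.0]
contact_force: [-0.2, -0.1, 0.6]
grip_width: 0.001
```

```bash
python3 s.py; python3 - <<'E'
from h import *
w=get_image("wrist");cv2.imwrite("pics/w12.png",w["color"])
E
```

```text
18.7667 [ 0.5031 -0.1164  0.0875] yaw -57.62 F [-0.2  -0.13  0.57] tool [-0.24  0.   -0.57] T [ 0.014 -0.072 -0.066] 0.0012
```

View pics/w12.png

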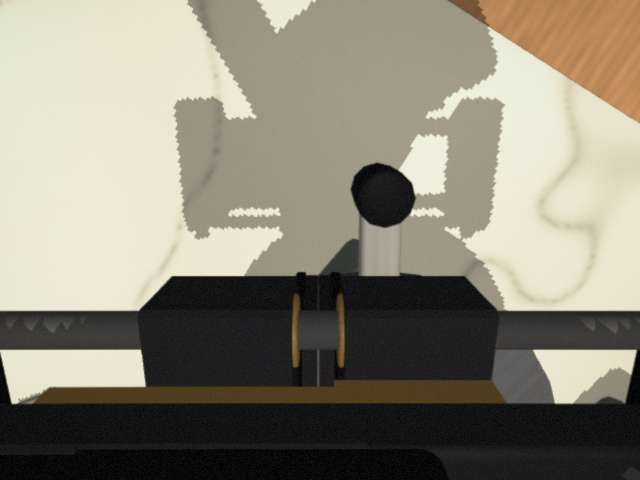

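Emit:
{"name": "carry_out", "arguments": {
  "motion": [
    [1, [0.0007, 0, 0], [0, 0, 0]],
    [1, [0.0007, 0, 0], [0, 0, 0]],
    [1, [0, 0, 0], [0, 0, 0]]
  ]
}}

```text
time: 19.07
position: [0.5041, -0.1157, 0.0873]
orientation: [0.0, 0.96, 0.279, 0.0]
contact_force: [-0.0, 0.1, 0.7]
grip_width: 0.004
```

```bash
python3 s.py
```

```text
19.0667 [ 0.5041 -0.1157  0.0873] yaw -57.63 F [-0.02  0.11  0.7 ] tool [ 0.04 -0.11 -0.7 ] T [-0.12  -0.059  0.011] 0.0038
```

Emit:
{"name": "carry_out", "arguments": {
  "motion": [
    [1, [0.0007, 0, 0], [0, 0, 0]],
    [1, [0.0007, 0, 0], [0, 0, 0]],
    [1, [0, 0, 0], [0, 0, 0]]
  ]
}}

```text
time: 19.32
position: [0.5054, -0.1149, 0.0873]
orientation: [-0.0, 0.96, 0.279, 0.0]
contact_force: [0.1, 0.3, -0.2]
grip_width: 0.007
```

```bash
python3 s.py
```

```text
19.3167 [ 0.5054 -0.1149  0.0873] yaw -57.63 F [ 0.1   0.3  -0.18] tool [ 0.24 -0.2   0.18] T [-0.085  0.016  0.014] 0.0074
```

Emit:
{"name": "carry_out", "arguments": {
  "motion": [
    [1, [0.0007, 0, 0], [0, 0, 0]],
    [1, [0.0007, 0, 0], [0, 0, 0]],
    [1, [0, 0, 0], [0, 0, 0]]
  ]
}}

```text
time: 19.57
position: [0.5066, -0.1141, 0.0873]
orientation: [0.0, 0.96, 0.279, 0.0]
contact_force: [0.2, -0.5, 0.5]
grip_width: 0.001
```

```bash
python3 s.py; python3 - <<'E'
from h import *
w=get_image("wrist");cv2.imwrite("pics/w13.png",w["color"])
E
```

```text
19.5667 [ 0.5066 -0.1141  0.0873] yaw -57.62 F [ 0.2  -0.47  0.46] tool [-0.08  0.5  -0.46] T [-0.052  0.008  0.001] 0.0006
```

View pics/w13.png

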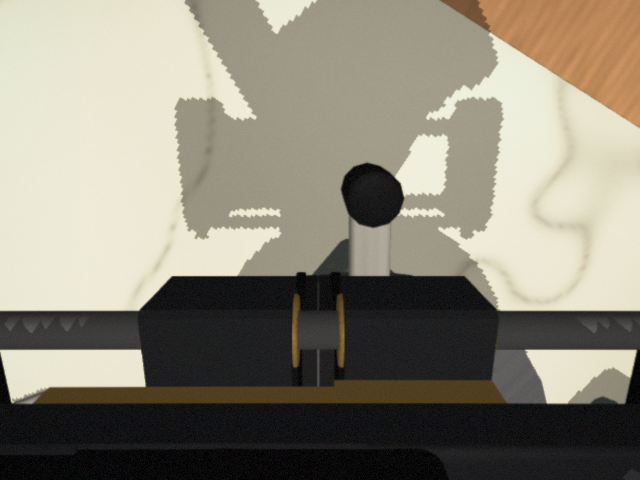

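Emit:
{"name": "carry_out", "arguments": {
  "motion": [
    [1, [0.0007, 0, 0], [0, 0, 0]],
    [1, [0.0007, 0, 0], [0, 0, 0]],
    [1, [0.0006, 0, 0], [0, 0, 0]],
    [1, [0, 0, 0], [0, 0, 0]]
  ]
}}

```text
time: 19.95
position: [0.5083, -0.1131, 0.0874]
orientation: [0.0, 0.96, 0.279, 0.0]
contact_force: [-0.3, 0.3, 0.4]
grip_width: 0.006
```

```bash
python3 s.py
```

```text
19.95 [ 0.5083 -0.1131  0.0874] yaw -57.62 F [-0.28  0.35  0.38] tool [-0.05 -0.44 -0.38] T [-0.1   -0.002 -0.004] 0.0059
```

Emit:
{"name": "carry_out", "arguments": {
  "motion": [
    [1, [0.0006, 0, 0], [0, 0, 0]],
    [1, [0.0006, 0, 0], [0, 0, 0]],
    [1, [0, 0, 0], [0, 0, 0]]
  ]
}}

```text
time: 20.2
position: [0.5093, -0.1125, 0.0874]
orientation: [0.0, 0.96, 0.279, 0.0]
contact_force: [0.8, -0.7, 0.2]
grip_width: 0.004
```

```bash
python3 s.py
```

```text
20.2 [ 0.5093 -0.1125  0.0874] yaw -57.63 F [ 0.77 -0.69  0.22] tool [ 0.28  1.   -0.22] T [-0.05   0.    -0.015] 0.0036
```

Emit:
{"name": "carry_out", "arguments": {
  "motion": [
    [1, [0.0005, 0, 0], [0, 0, 0]],
    [1, [0.0005, 0, 0], [0, 0, 0]],
    [1, [0, 0, 0], [0, 0, 0]]
  ]
}}

```text
time: 20.45
position: [0.51, -0.1119, 0.0873]
orientation: [-0.0, 0.96, 0.279, -0.0]
contact_force: [0.1, 0.3, -0.1]
grip_width: 0.004
```

```bash
python3 s.py
```

```text
20.45 [ 0.51   -0.1119  0.0873] yaw -57.63 F [ 0.06  0.29 -0.11] tool [ 0.2  -0.21  0.11] T [-0.072  0.015  0.009] 0.0038
```

```bash
python3 - <<'E'
from h import *
st=get_state();w=get_image("wrist");R=q2R(st["orientation"])
for r in (240,255,265,272): 
    L=w["color"][r,325:400].mean(1).astype(int); e=np.diff(L); print(r,[int(i)+325 for i in np.where(abs(e)>15)[0]])
for u in(342,343,345,): print(u,np.round(R.T@(atz(w,(u,265),.094,st)-st["position"]),4))
cv2.imwrite("pics/w14.png",cv2.resize(w["color"][150:420,220:460],None,fx=2.2,fy=2.2))
E
```

```text
240 [335, 336, 339, 340, 341, 379]
255 [338, 340, 341]
265 [339, 340, 341]
272 [339, 340, 341, 378, 379, 380, 386, 387]
342 [ 0.0093 -0.0165 -0.0067]
343 [ 0.0097 -0.0165 -0.0067]
345 [ 0.0105 -0.0165 -0.0067]
```

View pics/w14.png

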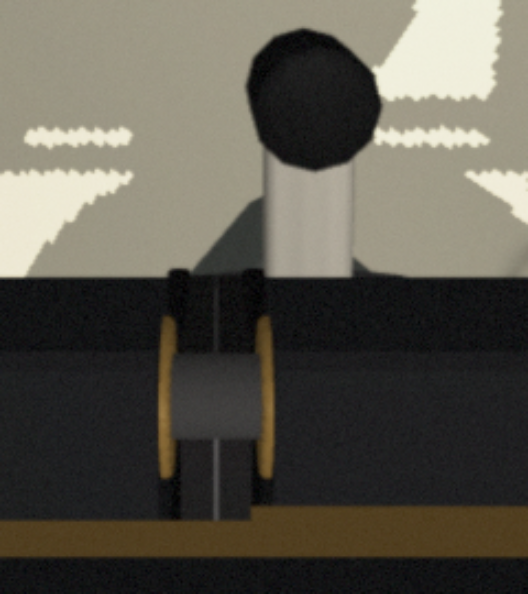

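Emit:
{"name": "carry_out", "arguments": {
  "motion": [
    [1, [0.0005, 0, 0], [0, 0, 0]],
    [1, [0.0005, 0, 0], [0, 0, 0]],
    [1, [0, 0, 0], [0, 0, 0]]
  ]
}}

```text
time: 20.75
position: [0.5105, -0.1116, 0.0873]
orientation: [0.0, 0.96, 0.279, -0.0]
contact_force: [-2.3, -1.6, 0.6]
grip_width: 0.007
```

```bash
python3 s.py
```

```text
20.75 [ 0.5105 -0.1116  0.0873] yaw -57.62 F [-2.3  -1.6   0.59] tool [-2.8   0.12 -0.59] T [-0.252  0.428  0.011] 0.007
```

Emit:
{"name": "carry_out", "arguments": {
  "motion": [
    [1, [0.0003, 0, 0], [0, 0, 0]],
    [1, [0.0002, 0, 0], [0, 0, 0]],
    [1, [0, 0, 0], [0, 0, 0]],
    [1, [0, 0, 0], [0, 0, 0]]
  ]
}}

```text
time: 21.08
position: [0.5106, -0.1115, 0.0872]
orientation: [-0.0, 0.96, 0.279, -0.001]
contact_force: [-5.3, -3.1, 1.6]
grip_width: 0.007
```

```bash
python3 s.py
```

```text
21.0833 [ 0.5106 -0.1115  0.0872] yaw -57.62 F [-5.26 -3.1   1.6 ] tool [-6.1  -0.2  -1.59] T [-0.496  0.862  0.066] 0.0075
```

The force now climbs steeply (−6 N across the fingers) while the finger stands still, so the arm is resting on the pin. I'll back off, lift clear and look.

Emit:
{"name": "carry_out", "arguments": {
  "motion": [
    [1, [-0.0015, 0, 0], [0, 0, 0]],
    [1, [-0.004, 0, 0], [0, 0, 0]],
    [1, [-0.008, 0, 0], [0, 0, 0]],
    [1, [0, 0, -0.02], [0, 0, 0]],
    [1, [0, 0, -0.03], [0, 0, 0]],
    [1, [0, 0, -0.03], [0, 0, 0]],
    [1, [0.01, 0.03, 0], [0, 0, 0]],
    [1, [0.01, 0.035, 0], [0, 0, 0]],
    [1, [0.01, 0.03, 0], [0, 0, 0]],
    [1, [0, 0, 0], [0, 0, 0]],
    [1, [0, 0, 0], [0, 0, 0]]
  ]
}}

```text
time: 22.0
position: [0.5761, -0.1835, 0.1665]
orientation: [-0.001, 0.961, 0.278, -0.0]
contact_force: [0.1, 0.8, -0.5]
grip_width: 0.004
```

```bash
python3 s.py; python3 - <<'E'
from h import *
st=get_state();w=get_image("wrist");cv2.imwrite("pics/w15.png",w["color"])
s=get_image("scene");cv2.imwrite("pics/s15.png",s["color"])
R=q2R(st["orientation"])
E
```

```text
22.0 [ 0.5761 -0.1835  0.1665] yaw -57.7 F [ 0.08  0.8  -0.51] tool [ 0.49 -0.63  0.51] T [-0.04  -0.056 -0.042] 0.004
```

View pics/w15.png

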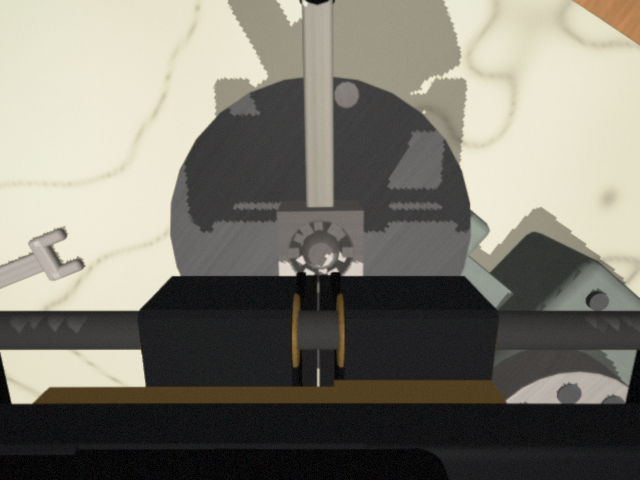

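View pics/s15.png

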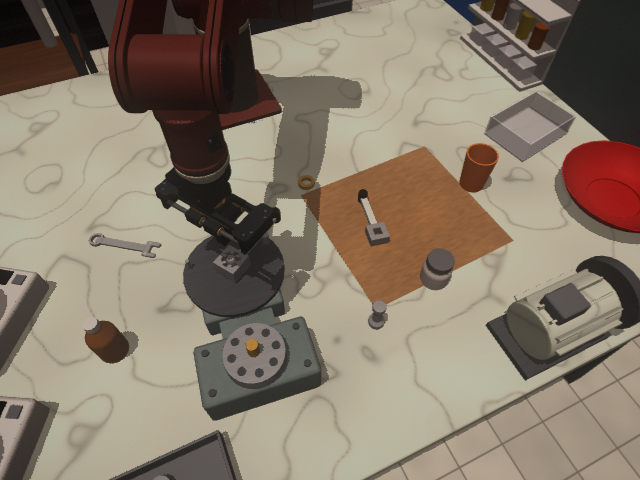

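```bash
python3 - <<'E'
import cv2,numpy as np
w=cv2.imread("pics/w15.png")
cv2.imwrite("pics/w15c.png",cv2.resize(w[60:280,260:400],None,fx=2.7,fy=2.7,interpolation=cv2.INTER_CUBIC))
for r in(90,95,100): print(w[r,325:365].mean(1).astype(int).tolist())
for r in(20,50,100,150,195):
    L=w[r,296:345].mean(1); e=np.diff(L); print(r,L.astype(int).tolist()[:10])
E
```

```text
[173, 173, 174, 172, 169, 159, 149, 123, 86, 80, 107, 124, 127, 127, 127, 130, 130, 129, 130, 130, 128, 129, 126, 127, 124, 126, 127, 128, 128, 125, 126, 125, 117, 89, 67, 67, 63, 65, 66, 63]
[170, 172, 170, 172, 169, 159, 148, 127, 91, 101, 118, 125, 125, 124, 124, 128, 125, 125, 130, 129, 126, 126, 124, 125, 124, 126, 125, 123, 126, 124, 124, 125, 120, 103, 79, 64, 65, 64, 62, 62]
[172, 170, 172, 172, 169, 160, 149, 127, 87, 75, 97, 116, 123, 126, 123, 122, 124, 124, 126, 127, 127, 127, 124, 124, 121, 123, 124, 123, 124, 123, 123, 118, 95, 72, 66, 62, 65, 66, 63, 65]
20 [225, 214, 176, 150, 145, 138, 118, 127, 145, 161]
50 [144, 144, 147, 144, 145, 142, 127, 124, 135, 150]
100 [66, 62, 65, 67, 64, 63, 63, 73, 104, 132]
150 [61, 60, 63, 62, 67, 62, 61, 61, 68, 102]
195 [61, 60, 62, 62, 62, 59, 61, 64, 60, 66]
```

View pics/w15c.png

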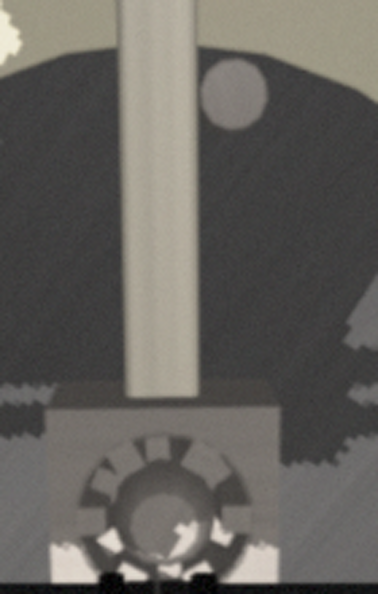

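The arm's right edge (column 332) and the pin's left edge (333.7) now all but meet. That matches the spacing seen while the arm was pressed on the pin, and closes the gap left after the first release. The nose is centred in the bore, the bystanders are in place and the gripper is clear, so I'm handing in.

```bash
python3 -c "
from workcell import *
print(job_done()); print(get_state()['time'])"
```

```text
the job is handed in; nothing more can be done
None
the job is handed in; nothing more can be done
```

The clamp lever is fitted fully home on the splined shaft, swung clockwise against the thick stop pin, and released. I handed the job in at about 22 s of the 58 s; no verdict was reported.

- **Fitting:** I read the shaft's key angle from the wrist camera and set the lever to match. It went down between the two pins, clear of both, and slid straight onto the keys with no turning needed on their tops. It came to rest at its underside's home height of 74 mm, with about 5–8 N of support from the shaft.
- **Swing to the pin:** I turned it slowly until the torque rose to about 1 N m, roughly 10 N at the pin.
- **Correction after release:** When I let go, the picture showed the arm had relaxed about 0.5 mm off the pin. I nudged it back with the shut fingers until about 6 N built up without movement, then backed off and lifted clear.
- **Last checks:**
  - The wrist picture shows the arm at the pin. A line of roughly 0.6–0.8 mm is still visible between them, about the same as when the arm was pressed on it, so I take it as touching.
  - The nose is centred in the bore, and the gripper is about 55 mm above the shaft tip with only noise-level force readings.
  - The bystanders look unmoved by eye; I did not re-measure them.

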